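Load the specimen viewer

TASK

First slide the lamp dimmer's grip fully down to the near end of its track, so the viewer is dark for loading. Then lay each standing specimen cassette down onto its plain back, so that its round window faces up, and feed every cassette lengthwise along the viewer's lane, window up, all the way past the sprung pawl so that it clicks shut behind the last one. Once all of them are in, slide the dimmer's grip up its track until it is level with the steel pointer, and leave the glassware and bottles standing where they are.

Things in the scene. Friction and masses are not known exactly. Their poses are not given: they have to be found in the camera images.
- cassette_a: a specimen cassette: grey plastic block, 34 mm (x) by 50 (y) by 84 (z), 0.14 to 0.23 kg, origin at the block's centre. A flush round window, 41 mm across, white with a black rim, is in the +x face; the -x face is its plain back. It starts standing, +z up, window roughly away from the robot; pushed high on the window face it topples onto its back. Two or three are present, absent ones read None
- cassette_b: another specimen cassette, like cassette_a. On each, a foot lip (16 mm out, 6 mm thick, full width) juts out at the -z end below the window, and a black strip on the +z end runs along the window's edge. Each starts with +x within 0.45 rad of world +x and free table to fall on towards the robot. Lying on its back, its origin is 17 mm above what it lies on, the lip sticking up
- cassette_c: another specimen cassette, the same as cassette_a and cassette_b in shape, size, axes and start
- viewer: the specimen viewer, fixed, on the right half of the table. Its +x is the direction of feed (roughly away from the robot), +y to the left; origin at table height under the middle of the apron. The lane's floor, a white panel 88 mm wide and 6 mm thick, runs from x = -65 to 395 mm, centred on y = 0. Up to x = 18 mm it is an apron without sides, where a cassette can be laid lengthwise
- lane_mouth (a point): centre of the lane's floor where the full rails begin, 6 mm above the table, at viewer x = 47 mm; axes of the viewer. From x = 18 mm two aluminium rails flare in from 76 to 55 mm apart, then run on parallel, 55 mm apart inside, 8 mm thick, tops 20 mm above the table. Cassettes slide flat and queue end to end, each pushing those before it
- pawl (a joint): the sprung steel pawl on the left rail, 45 mm long, pivot at viewer x = 60, y = 36 mm, slanting in and forward over the rail at 24 to 34 mm above the table. Angle in rad: 0 = shut, barring return; about 0.27 while a cassette beside it presses it out (about 4 N); at most 0.45
- pawl_tip (a point): the pawl's free tip, at viewer x = 102, y = 18 mm, 29 mm above the table when shut. A cassette is past it once its rear end is beyond it, that is its centre beyond viewer x = 144 mm; the pawl then springs back behind it. Three cassettes fit between it and the lane's end stop, at viewer x = 382 mm
- dimmer (a joint): the lamp dimmer: travel in m of its grip along the viewer's +x, 0 to 0.10; 1.5 N of friction, stays where left; 0 is fully down, the end nearest the robot, and it starts between 0.04 and 0.10. The grip is a black block 16 mm (along x) by 26 by 36 mm high on a low grey housing right of the lane (170 x 75 mm, centre at viewer x = 50, y = -95 mm, top 16 mm above the table)
- dimmer_top (a point): the middle of the top of the dimmer's grip, 52 mm above the table, at viewer y = -95 mm; its axes are those of the viewer
- mark: a small steel arrow-shaped pointer lying flat (6 mm high) on the dimmer housing beside the track, pointing at the track, at viewer y = -115 mm; its position along the track varies; origin under its tip, axes those of the viewer. The grip is set when it is level with it: both at the same viewer x
- wash_bottle: a bystander: white wash bottle, 64 mm across, 150 mm tall; origin under its foot
- dropper_1: a bystander: dropper bottle, 36 mm across, 85 mm tall; origin under its foot
- dropper_2: a bystander: amber dropper bottle, 36 mm across, 85 mm tall; origin under its foot
- flask: a bystander: conical glass flask, 84 mm across, 128 mm tall; origin under its foot
- sample_jar: a bystander: small jar, 48 mm across, 55 mm tall; origin under its foot

How it is judged:
By the outcome, as a careful person would: the job done as asked, in the order asked, and still so for the second after the job is handed in, with the robot touching nothing.
Of cassette_a, cassette_b, cassette_c only 2 to 3 are there at a start; the rules pass over those that are not, and their reading is None.
At some moment in a run one of cassette_a, cassette_b, cassette_c may be knocked a few centimetres aside while the robot is not near it.
Once in a run the grip may slacken for a moment while it holds something.
It also fails if it takes over 210 s, if anything falls off the work surface, if the arm or the gripper's body presses on something with over 40 N, if the wrist force passes 120 N, or if a joint passes its speed limit or range.

ROBOT

A 7-joint arm with a two-finger parallel gripper is mounted at the origin on the work surface. World frame = base frame: x ahead of the robot, y to its left, z up, the work surface at z = 0. Lengths are in m, angles in degrees, forces in N, time in s.
With the tool pointing down it reaches from about 0.425 to 0.875 m from the base axis. Payload 8.4 kg.
Tool frame: the origin (TCP) lies at the very end of the fingers, on their centre line; the grasp point (between the pads) lies 19 mm behind it (arm.grasp_offset is the y of the grasp point in the tool frame, in m); y points along the fingers, x is the direction in which the jaws open and shut, and the axes are right-handed (so a half turn about y gives the same grasp; the last joint's range is limited). The gripper opens to 87 mm and grips with 3 to 60 N. Pads are 19 mm wide; open, the fingers measure 117 mm over their backs; the gripper's body (75 mm by 190 mm) begins 51 mm behind the grasp point.
Start: joints at [66.967, 19.091, 2.286, 83.961, -0.768, 76.965, -3.352], TCP at [0.194, -0.62, 0.223] pointing down, gripper open.
Joint ranges: [-147.57, 147.57], [-21.85, 119.76], [-74.77, 79.35], [14.55, 137.4], [-85.83, 265.84], [4.83, 119.75], [-152.11, 152.11]. Speed limits (degrees/s): [127.2, 127.2, 159.86, 159.86, 180, 180, 180].

INTERFACE

Orientations are given as a 3x3 rotation matrix whose columns are the frame's x, y, z axes.
In Python, from bench import telemetry, grab_frame, job, arm gives the robot as it stands.
- The arm moves only by the tool jog_arm, never from a script. Its argument "rows" is a list of rows, each a list of 5 numbers: the shift along the tool's x, y, z in mm, then the turn about the tool's y in rad, then the opening in per cent of the stroke, from 0 (shut) to 100 (fully open). In form: [[tx, ty, tz, twist, jaw], ...]. A call has 1 to 20 rows; each row is the pose to reach, as a shift and turn from the pose commanded when the call began, along the tool's axes at that moment; what a row does not reach only later rows make up. A row lasts 1/12 s, in which the tool goes at most 41.7 mm and 7.16 degrees, less where a joint would pass 70% of its speed; a pose out of reach is approached as far as the arm can. A call with a gripper value outside its range is refused whole. The fingers move at their own pace and stop on an object; "force" is the grip in N (left out, the last holds). Time passes only in rows, so rows that repeat a pose let the fingers close. It gives the time, the measured TCP pose, the force and the opening at its end, in the units of the state.
- telemetry.sense(): the state, without advancing time (a new reading comes with each control period).
- grab_frame(name): name is "scene" or "side" or "wrist"; returns a dict with "frame" (420x560x3 uint8, red, green, blue), "range_z" (420x560 float32, m along the optical axis (not along the pixel's ray), 0 where there is no reading), "fov_y" (degrees; the focal length in pixels is half the picture's height over the tangent of half this angle, whatever the lens; pixels are square), "cx", "cy" (the principal point, pixels), "R" (3x3) and "t" (3): a world point X has camera coordinates R X + t. Camera axes: x right, y down, z forward; pixel columns grow to the right and rows downward; lengths in m; the calibration is good to about 2 mm. A picture is of the moment at which its call begins.
- job.close_job(): hands the job in, once; it reports no verdict.
The state is a dict: "t": time; "joints": joint angles; "qvel": joint speeds; "effort": joint torques, N m; "ee_pos": TCP position; "tcp_rot": TCP orientation; "wrist_force": force on the tool from outside, world axes, zero at the start; "wrist_torque": the same for the moment, N m; "gripper_width": finger opening in m.
Only numpy, scipy, OpenCV 4.12 (cv2) and the standard library are available. Lean on these libraries where they do the work, as an engineer would, in place of code of your own. Each camera call takes 0.05 s, during which the arm holds its last target. There are 200 camera calls.

## Working session

There is one attempt and no reset: what is moved stays moved. The work goes in short steps, Python scripts to look and compute and a tool call to move; the robot and the scene stay as the last step left them, time stands still between calls to the robot, and variables do not carry over. Pictures are saved under pics/ and viewed, about 12 in all and at most 16, crops included, and the job is handed in when it is done.

Besides the shell and the picture viewer there is one more tool, called after "Emit:" as name(argument=value, ...) on one line, values as JSON. jog_arm: Moves the arm, as the interface text tells. Its arguments: {"type":"object","properties":{"rows":{"type":"array","items":{"type":"array","items":{"type":"number"}}},"force":{"type":"number"}},"required":["rows"]}

```bash
ls; mkdir -p pics; cat > h.py <<'E'
import numpy as np, cv2
from bench import telemetry, grab_frame, job, arm
def grab(n,save=None):
    f=grab_frame(n)
    if save: cv2.imwrite('pics/'+save,f['frame'][:,:,::-1])
    return f
def foc(f): return f['frame'].shape[0]/2/np.tan(np.radians(f['fov_y'])/2)
def cloud(f):
    k=foc(f);z=f['range_z'];v,u=np.indices(z.shape)
    c=np.stack([(u-f['cx'])/k*z,(v-f['cy'])/k*z,z],-1)
    return (c-f['t'])@f['R']
def ray(f,u,v,h):
    k=foc(f);d=np.array([(u-f['cx'])/k,(v-f['cy'])/k,1])@f['R'];o=-f['R'].T@f['t']
    return o+d*(h-o[2])/d[2]
def proj(f,X):
    c=f['R']@np.array(X)+f['t'];k=foc(f);return c[:2]/c[2]*k+[f['cx'],f['cy']]
def st():
    s=telemetry.sense();print(round(s['t'],2),np.round(s['ee_pos'],4),np.round(s['tcp_rot'],3).tolist(),'F',np.round(s['wrist_force'],1),'w',round(s['gripper_width'],4));return s
E
python3 - <<'E'
from h import *
s=st();print(np.round(s['joints'],1),arm.grasp_offset)
a=grab('scene','s0.png');b=grab('side','d0.png')
for f in(a,b):print(-f['R'].T@f['t'],f['R'][2],foc(f),(f['range_z']>0).mean())
E
```

```text
pics
0.0 [ 0.1937 -0.62    0.2216] [[0.298, -0.001, 0.955], [-0.955, 0.002, 0.298], [-0.002, -1.0, -0.0]] F [-0.2  0.2 -0.1] w 0.087
[67.  19.1  2.3 84.  -0.8 77.  -3.4] -0.0187
[1.37021847 0.32347225 1.2220644 ] [-0.55375419 -0.20955777 -0.80587955] 523.6494336366494 0.9960884353741497
[0.17419395 0.75204589 0.922182  ] [ 0.33645302 -0.61425516 -0.71378566] 448.0475015150548 0.9959948979591837
```

View pics/s0.png

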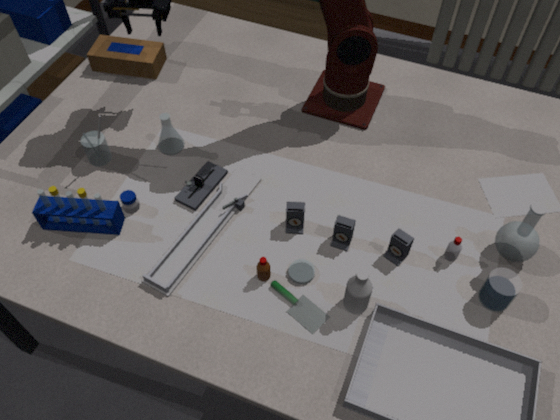

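View pics/d0.png

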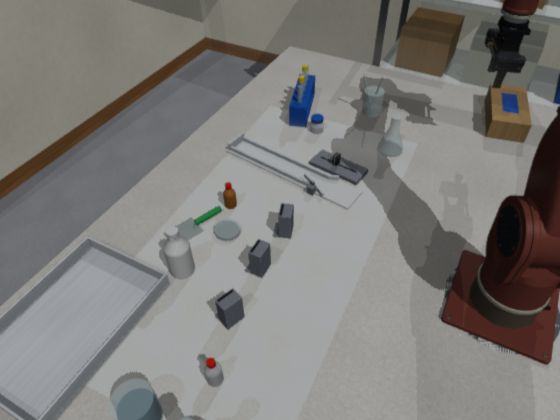

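The scene view shows three cassettes (295,217), (343,232) and (400,245). The viewer runs from (165,280) to (235,200), the dimmer is near (203,185) and the pawl near (240,203). The side view agrees. Next I'll measure from the clouds.

```bash
python3 - <<'E'
from h import *
a=grab('scene');b=grab('side')
A=cloud(a);B=cloud(b)
tab=[np.median(P[...,2][(abs(P[...,0]-.6)<.3)&(abs(P[...,1])<.4)]) for P in(A,B)];print('table',tab)
# ortho heightmap, 1.25mm/px; x up 0.35..0.95, y left +0.4..-0.5
res=[]
for f,P in((a,A),(b,B)):
    m=(P[...,2]>.012)&(P[...,2]<.2)&(P[...,0]>.3)&(P[...,0]<1.0)&(abs(P[...,1])<.6)
    n,l,s,c=cv2.connectedComponentsWithStats(m.astype(np.uint8))
    print('view')
    for i in range(1,n):
        if s[i,4]>60:
            q=P[l==i];top=q[q[:,2]>q[:,2].max()-.006]
            print(np.round(c[i]),s[i,4],'lo',np.round(q.min(0),3),'hi',np.round(q.max(0),3),'top',np.round(top.mean(0),3),len(top))
            if .07<q[:,2].max()<.1 and len(top)>10: print('   rect',[np.round(w,3) for w in cv2.minAreaRect(top[:,:2].astype(np.float32))])
x=cv2.resize(a['frame'][150:310,130:300],None,fx=4,fy=3.6)[:,:,::-1]
cv2.imwrite('pics/s1.png',cv2.resize(a['frame'][150:300,130:290][:,:,::-1],None,fx=4,fy=4,interpolation=2))
cv2.imwrite('pics/d1.png',cv2.resize(b['frame'][120:250,215:390][:,:,::-1],None,fx=4,fy=4,interpolation=2))
E
```

```text
table [np.float64(0.000759951477362112), np.float64(0.002255197710294225)]
view
[168. 136.] 639 lo [ 0.397 -0.472  0.012] hi [ 0.468 -0.402  0.134] top [ 0.425 -0.441  0.13 ] 25
[102. 150.] 279 lo [ 0.526 -0.6    0.012] hi [ 0.585 -0.582  0.09 ] top [ 0.555 -0.594  0.086] 34
   rect [array([ 0.555, -0.593]), array([0.056, 0.014]), np.float64(0.03)]
[200. 185.] 1017 lo [ 0.447 -0.323  0.012] hi [ 0.626 -0.227  0.061] top [ 0.548 -0.27   0.056] 4
[192. 240.] 1149 lo [ 0.513 -0.267  0.012] hi [ 0.892 -0.126  0.04 ] top [ 0.686 -0.184  0.036] 28
[ 81. 208.] 2083 lo [ 0.717 -0.6    0.012] hi [ 0.839 -0.405  0.158] top [ 0.785 -0.523  0.154] 49
[129. 201.] 311 lo [ 0.661 -0.451  0.012] hi [ 0.706 -0.402  0.06 ] top [ 0.684 -0.428  0.056] 84
[294. 214.] 439 lo [0.538 0.005 0.012] hi [0.585 0.062 0.091] top [0.561 0.034 0.086] 62
   rect [array([0.561, 0.033]), array([0.035, 0.047]), np.float64(22.483)]
[343. 230.] 483 lo [0.538 0.149 0.012] hi [0.578 0.2   0.089] top [0.558 0.173 0.085] 93
   rect [array([0.56 , 0.175]), array([0.049, 0.035]), np.float64(88.656)]
[505. 238.] 537 lo [0.39  0
[... 2294 characters left out ...]
1 0.6   0.05 ] top [0.848 0.435 0.046] 651
[259. 256.] 619 lo [0.536 0.15  0.012] hi [0.572 0.204 0.089] top [0.554 0.178 0.085] 213
   rect [array([0.553, 0.177]), array([0.035, 0.05 ]), np.float64(0.167)]
[229. 307.] 763 lo [0.518 0.304 0.012] hi [0.566 0.361 0.089] top [0.541 0.333 0.085] 301
   rect [array([0.542, 0.332]), array([0.051, 0.035]), np.float64(70.397)]
[213. 372.] 420 lo [0.476 0.453 0.012] hi [0.51  0.488 0.09 ] top [0.494 0.47  0.086] 58
   rect [array([0.494, 0.47 ]), array([0.014, 0.017]), np.float64(82.661)]
[142. 395.] 948 lo [0.539 0.561 0.012] hi [0.619 0.6   0.095] top [0.579 0.583 0.091] 686
   rect [array([0.579, 0.58 ]), array([0.039, 0.079]), np.float64(89.943)]
```

View pics/s1.png

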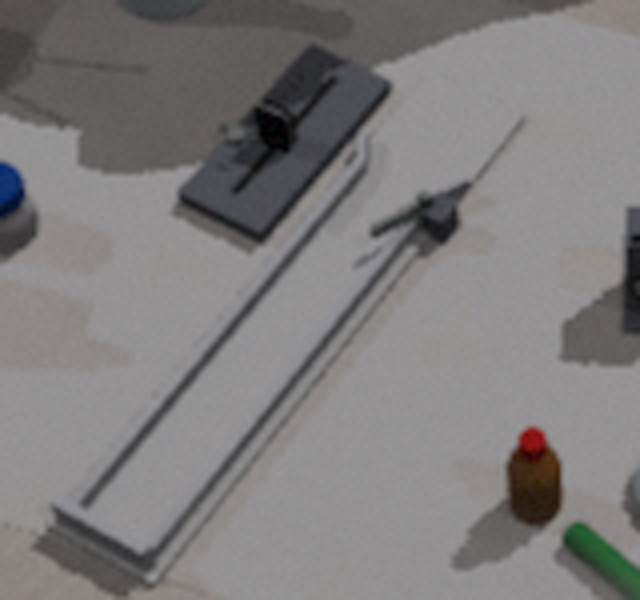

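View pics/d1.png

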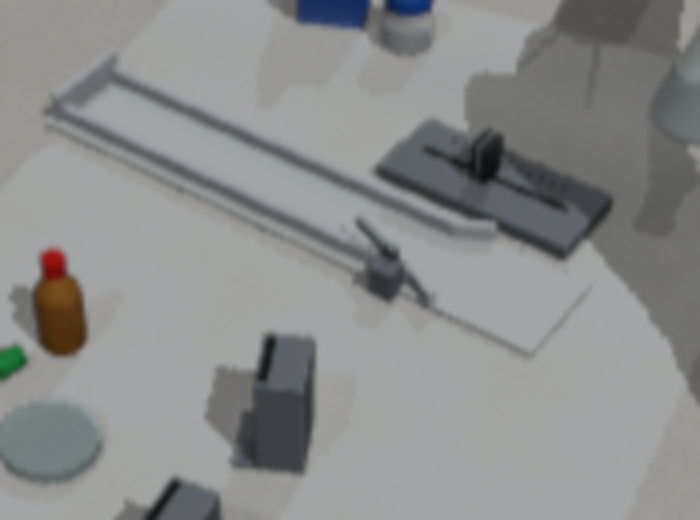

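The two views differ by about 6 mm, so I'll average them. I'll hover over the dimmer for a close wrist view.

Emit:
jog_arm(rows=[[-10,-60,15,0,100],[-240,-80,400,-1.11,0],[-240,-80,400,-1.11,0],[-240,-80,400,-1.11,0],[-240,-80,400,-1.11,0],[-240,-80,400,-1.11,0],[-240,-80,400,-1.11,0],[-240,-80,400,-1.11,0],[-240,-80,400,-1.11,0],[-240,-80,400,-1.11,0],[-240,-80,400,-1.11,0],[-240,-80,400,-1.11,0],[-240,-80,400,-1.11,0],[-240,-80,400,-1.11,0],[-240,-80,400,-1.11,0],[-240,-80,400,-1.11,0],[-240,-80,400,-1.11,0]])

```text
t: 1.62
ee_pos: [0.5031, -0.2735, 0.3024]
tcp_rot: [[0.987, -0.001, 0.16], [-0.16, -0.0, 0.987], [-0.001, -1.0, -0.0]]
wrist_force: [1.0, 0.2, -0.1]
gripper_width: 0.0006
```

```bash
python3 - <<'E'
from h import *
s=st();print(np.round(s['joints'],1))
w=grab('wrist','w0.png');print(-w['R'].T@w['t'],w['R'].round(3).tolist())
for p in[(.548,-.272,.05),(.5,-.17,.006),(.45,-.17,0)]:print(proj(w,p))
E
```

```text
1.62 [ 0.5031 -0.2735  0.3024] [[0.987, -0.001, 0.16], [-0.16, -0.0, 0.987], [-0.001, -1.0, -0.0]] F [ 1.   0.2 -0.1] w 0.0006
[ 42.3   9.7 -20.9  86.9   3.5  84.1  12.1]
[ 0.51505504 -0.1950521   0.46520191] [[0.987, -0.159, -0.0], [-0.153, -0.945, 0.289], [-0.046, -0.286, -0.957]]
[313.43736882 169.21866133]
[265.80618949  96.32526474]
[230.69418002 102.60054589]
```

View pics/w0.png

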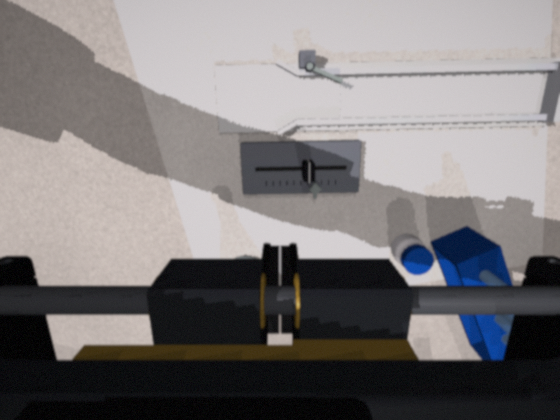

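The wrist view shows the lane at the top (apron 217–300, rows 65–132), the pawl at (310,62), the housing at (242–360, 140–193), the grip at (308,170) and the mark near (314,187).

```bash
python3 - <<'E'
from h import *
w=grab('wrist');P=cloud(w)
cv2.imwrite('pics/w1.png',cv2.resize(w['frame'][50:205,205:370][:,:,::-1],None,fx=4.8,fy=3.87*1.0,interpolation=2))
Z=P[...,2]
print('table z',np.median(Z[60:200,150:200]))
hsv=cv2.cvtColor(w['frame'],cv2.COLOR_RGB2HSV)
m=((w['frame'].max(2)<95)).astype(np.uint8);m[:135]=0;m[198:]=0;m[:,:238]=0;m[:,365:]=0
m=cv2.morphologyEx(m,cv2.MORPH_CLOSE,np.ones((5,5)))
n,l,s,c=cv2.connectedComponentsWithStats(m);i=1+s[1:,4].argmax();print(s[i])
v,u=np.where(l==i);X=np.array([ray(w,a,b,.016)[:2] for a,b in zip(u,v)])
r=cv2.minAreaRect(X.astype(np.float32)*1000);print('housing colour',r)
q=P[140:193,242:360].reshape(-1,3);q=q[(q[:,2]>.008)];r=cv2.minAreaRect(q[:,:2].astype(np.float32)*1000);print('housing depth',r,np.median(q[:,2]))
t=q[q[:,2]>.044];print('grip top',t.mean(0),t[:,2].max(),len(t),cv2.minAreaRect(t[:,:2].astype(np.float32)*1000))
k=P[55:135,320:540].reshape(-1,3);k=k[(k[:,2]>.015)&(k[:,2]<.024)]
for sgn in(0,1):
    pass
med=np.median(k[:,1]+.16*k[:,0])
for g in(k[k[:,1]+.16*k[:,0]>med],k[k[:,1]+.16*k[:,0]<=med]):
    a=np.polyfit(g[:,0],g[:,1],1);print('rail',a,np.degrees(np.arctan(a[0])),len(g),'z',np.median(g[:,2]))
E
```

```text
table z 0.0009714286065711595
[ 240  141  119   54 5244]
housing colour ((532.0659790039062, -273.537841796875), (76.12600708007812, 169.19412231445312), 80.83895874023438)
housing depth ((535.8922119140625, -254.15496826171875), (110.36125183105469, 169.44830322265625), 80.80958557128906) 0.016602424943475035
grip top [ 0.53919423 -0.26747639  0.08311176] 0.4652708776832618 256 ((534.6075439453125, -240.351318359375), (20.809844970703125, 96.69092559814453), 11.052289009094238)
rail [-0.14527357 -0.06699162] -8.265738292320284 1449 z 0.020610309063074584
rail [-0.18326781 -0.1001214 ] -10.385225768672257 1449 z 0.020586000564431724
```

View pics/w1.png

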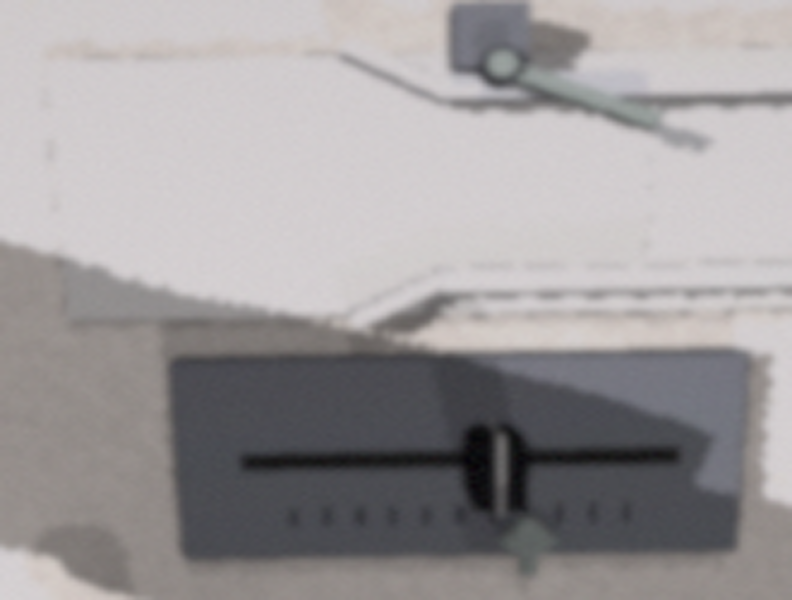

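```bash
cat >> h.py <<'E'
TH=np.radians(-9.2);VR=np.array([[np.cos(TH),-np.sin(TH)],[np.sin(TH),np.cos(TH)]]);VO=np.array([.4988,-.1719])
def toV(p): return (np.array(p)[...,:2]-VO)@VR*1000
def toW(x,y): return VO+VR@np.array([x,y])/1000
E
python3 - <<'E'
from h import *
w=grab('wrist')
def c(x,y,h):return toV(ray(w,205+x/4.8,50+y/3.87,h)).round(1)
print('grip top',c(498,460,.052),'track',c(240,462,.016),c(680,455,.016),'marktip',c(525,512,.02),'markbody',c(530,545,.02),'pawl pivot',c(502,65,.034),'tip',c(705,143,.03),'apron corners',c(48,55,.006),c(68,318,.006),'mouth',c(437,103,.02),c(440,270,.02))
print('tcp',toV(telemetry.sense()['ee_pos']))
E
```

```text
grip top [ 58.4 -89.7] track [-15.1 -96.6] [115.9 -93.9] marktip [  70.  -114.5] markbody [  72.  -127.1] pawl pivot [57.6 36.2] tip [113.1  12.8] apron corners [-66.2  42.8] [-65.4 -45.4] mouth [41.5 26.2] [ 43.2 -28.1]
tcp [ 20.78013441 -98.93218053]
```

Emit:
jog_arm(rows=[[40,0,4,0,0],[77,40,4,0,0],[77,80,4,0,0],[77,120,4,0,0],[77,160,4,0,0],[77,200,4,0,0],[77,235,4,0,0],[77,260,4,0,0],[77,271,4,0,0],[70,271,4,0,0],[62,271,4,0,0],[54,271,4,0,0],[46,271,4,0,0],[38,271,4,0,0],[30,271,4,0,0],[22,271,4,0,0],[16,271,4,0,0],[12,271,4,0,0],[9,271,4,0,0],[9,271,4,0,0]])

```text
t: 3.43
ee_pos: [0.5129, -0.2695, 0.0316]
tcp_rot: [[0.987, -0.0, 0.158], [-0.158, 0.0, 0.987], [-0.0, -1.0, 0.0]]
wrist_force: [1.2, -0.8, -0.7]
gripper_width: 0.0004
```

```bash
python3 - <<'E'
from h import *
s=st();print(toV(s['ee_pos']))
w=grab('wrist');cv2.imwrite('pics/w2.png',w['frame'][:,:,::-1])
E
```

```text
3.43 [ 0.5129 -0.2695  0.0316] [[0.987, -0.0, 0.158], [-0.158, 0.0, 0.987], [-0.0, -1.0, 0.0]] F [ 1.2 -0.8 -0.7] w 0.0004
[ 29.5551424  -94.10536449]
```

View pics/w2.png

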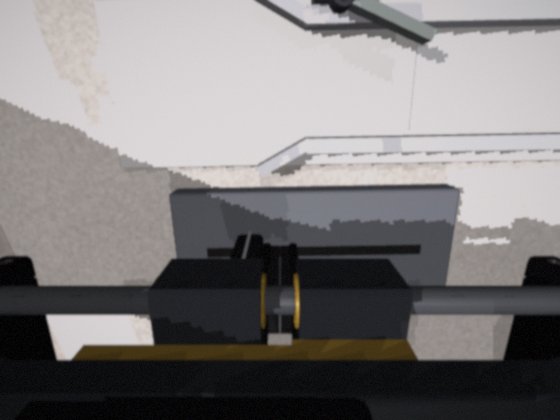

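The grip at (250,247) sits just left of the fingers, and the track end is at (208,250). I'll keep pushing gently.

Emit:
jog_arm(rows=[[-3,0,0,0,0],[-6,0,0,0,0],[-8,0,0,0,0],[-8,0,0,0,0],[-8,0,0,0,0]])

```text
t: 3.9
ee_pos: [0.5053, -0.2681, 0.0314]
tcp_rot: [[0.988, -0.001, 0.157], [-0.157, 0.0, 0.988], [-0.001, -1.0, 0.0]]
wrist_force: [0.3, -0.2, -0.7]
gripper_width: 0.0005
```

Emit:
jog_arm(rows=[[-2,0,0,0,0],[-4,0,0,0,0],[-5,0,0,0,0],[-5,0,0,0,0],[-5,0,0,0,0]])

```text
t: 4.32
ee_pos: [0.5009, -0.2674, 0.0317]
tcp_rot: [[0.988, 0.0, 0.157], [-0.157, -0.0, 0.988], [0.0, -1.0, 0.0]]
wrist_force: [2.0, -0.6, -0.5]
gripper_width: 0.0004
```

Emit:
jog_arm(rows=[[-2,0,0,0,0],[-4,0,0,0,0],[-5,0,0,0,0],[-5,0,0,0,0],[-5,0,0,0,0]])

```text
t: 4.73
ee_pos: [0.5004, -0.2672, 0.0326]
tcp_rot: [[0.988, 0.009, 0.156], [-0.156, -0.002, 0.988], [0.009, -1.0, -0.001]]
wrist_force: [18.5, -4.0, -10.8]
gripper_width: 0.0003
```

Hard stop reached: 18 N with no further travel. I'll back off, rise, and look at the mark.

Emit:
jog_arm(rows=[[20,0,0,0,0],[20,-40,0,0,0],[25,-80,-10,0,0],[40,-110,-40,0,0],[50,-120,-60,0,0],[50,-120,-60,0,0],[50,-120,-60,0,0]])

```text
t: 5.32
ee_pos: [0.5353, -0.3354, 0.1519]
tcp_rot: [[0.987, 0.0, 0.16], [-0.16, -0.0, 0.987], [0.0, -1.0, -0.0]]
wrist_force: [-0.8, 1.3, -0.3]
gripper_width: 0.0007
```

```bash
python3 - <<'E'
from h import *
s=st();print(toV(s['ee_pos']))
w=grab('wrist')
pg=proj(w,[*toW(0,-95),.052]);pm=proj(w,[*toW(70,-115),.02]);print(pg,pm)
x0,y0=160,max(0,int(pg[1]-80));print(x0,y0)
cv2.imwrite('pics/w3.png',cv2.resize(w['frame'][y0:y0+140,x0:x0+260][:,:,::-1],None,fx=3,fy=3,interpolation=2))
E
```

```text
5.32 [ 0.5353 -0.3354  0.1519] [[0.987, 0.0, 0.16], [-0.16, -0.0, 0.987], [0.0, -1.0, -0.0]] F [-0.8  1.3 -0.3] w 0.0007
[  62.21417139 -155.51779188]
[203.82503392 137.48787633] [288.63674634 157.03618253]
160 57
```

View pics/w3.png

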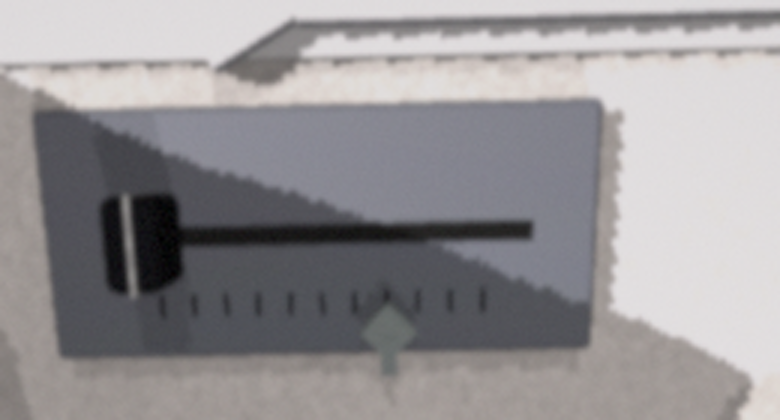

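Grip is at the bottom end (crop 130,240). The mark tip at (388,303) lines up with the 70 mm tick. Next I'll check the cassettes.

```bash
python3 - <<'E'
from h import *
w=grab('wrist')
c=lambda x,y,h:toV(ray(w,160+x/3,57+y/3,h)).round(1)
print(c(161,306,.016),c(483,300,.016),'tip',c(388,303,.022),'grip',c(127,196,.052),c(134,296,.052))
out=[]
for n in('scene','side'):
    f=grab(n);P=cloud(f);r=[]
    m=(P[...,2]>.03)&(P[...,2]<.2)&(P[...,0]>.4)&(P[...,0]<.66)&(P[...,1]>-.1)&(P[...,1]<.42)
    k,l,s,cc=cv2.connectedComponentsWithStats(m.astype(np.uint8))
    for i in range(1,k):
        if s[i,4]>100:
            q=P[l==i];t=q[q[:,2]>.078];b=cv2.minAreaRect(t[:,:2].astype(np.float32)*1000);a=b[2]%90;a=a-90 if a>45 else a
            r.append([*b[0],a,*b[1]])
    r.sort(key=lambda z:z[1]);print(n,np.round(r,1).tolist())
s=telemetry.sense();print(s['joints'].round(1) if hasattr(s['joints'],'round') else s['joints'])
E
```

```text
[  -1.2 -115.6] [  99.6 -113.5] tip [  69.7 -113.7] grip [ -1.  -81.4] [  -0.9 -107.9]
scene [[559.2, 32.4, 22.0, 38.9, 46.6], [558.0, 174.0, 0.5, 40.2, 49.8], [545.5, 329.8, -18.5, 51.1, 39.5]]
side [[555.5, 34.7, 18.6, 34.3, 54.2], [553.6, 177.1, 2.2, 34.9, 50.7], [541.5, 332.5, -21.4, 50.7, 36.0]]
[ 43.8  20.9 -20.2  91.1   7.5  69.5  13.2]
```

Emit:
jog_arm(rows=[[0,-40,20,0.1,0],[3,-50,390,1.06,0],[3,-50,390,1.06,0],[3,-50,390,1.06,0],[3,-50,390,1.06,0],[3,-50,390,1.06,0],[3,-50,390,1.06,0],[3,-50,390,1.06,0],[3,-50,390,1.06,0],[3,-50,390,1.06,0],[3,-50,390,1.06,0],[3,-50,390,1.06,0],[3,-10,390,1.06,0],[3,30,390,1.06,0],[3,65,390,1.06,0],[3,86,390,1.06,0],[3,86,390,1.06,0],[3,86,390,1.06,0]])

```text
t: 7.02
ee_pos: [0.5989, 0.0506, 0.0648]
tcp_rot: [[0.346, -0.003, 0.938], [-0.938, -0.0, 0.346], [-0.001, -1.0, -0.003]]
wrist_force: [0.1, 1.0, 1.3]
gripper_width: 0.0003
```

Emit:
jog_arm(rows=[[0,0,-7,0,0],[0,0,-14,0,0],[0,0,-20,0,0],[0,0,-25,0,0],[0,0,-30,0,0],[0,0,-35,0,0],[0,0,-40,0,0],[0,0,-45,0,0],[0,0,-51,0,0],[0,0,-58,0,0],[0,0,-65,0,0],[0,0,-72,0,0],[0,0,-72,0,0]])

```text
t: 8.1
ee_pos: [0.5311, 0.0252, 0.0654]
tcp_rot: [[0.345, -0.001, 0.939], [-0.939, -0.001, 0.345], [0.0, -1.0, -0.001]]
wrist_force: [0.4, 0.3, -0.3]
gripper_width: 0.0004
```

```bash
python3 - <<'E'
from h import *
s=st()
f=grab('side');cv2.imwrite('pics/d2.png',cv2.resize(f['frame'][120:400,150:400][:,:,::-1],None,fx=2,fy=2))
E
```

```text
8.1 [0.5311 0.0252 0.0654] [[0.345, -0.001, 0.939], [-0.939, -0.001, 0.345], [0.0, -1.0, -0.001]] F [ 0.4  0.3 -0.3] w 0.0004
```

View pics/d2.png

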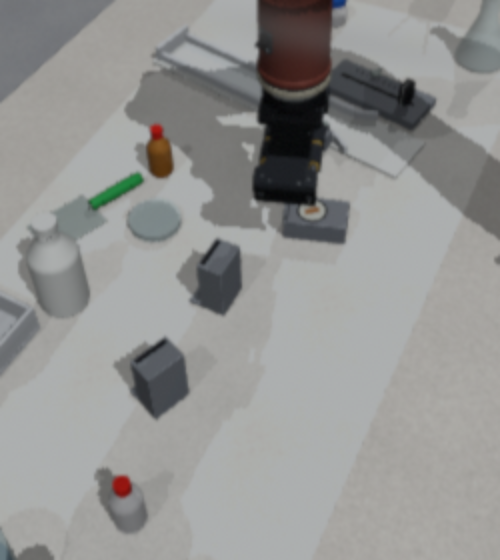

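C1 lies window up at crop (315,218). C2 next.

Emit:
jog_arm(rows=[[0,-40,0,0,0],[-20,-75,20,0.1,0],[-50,-75,50,0.2,0],[-85,-75,85,0.335,0],[-117,-70,120,0.335,0],[-117,-35,120,0.335,0],[-117,0,120,0.335,0],[-117,0,120,0.335,0],[-117,0,120,0.335,0]])

```text
t: 8.9
ee_pos: [0.6033, 0.1765, 0.064]
tcp_rot: [[0.018, -0.004, 1.0], [-1.0, -0.001, 0.018], [0.001, -1.0, -0.004]]
wrist_force: [-0.1, 0.4, 0.5]
gripper_width: 0.0006
```

Emit:
jog_arm(rows=[[0,0,-7,0,0],[0,0,-14,0,0],[0,0,-20,0,0],[0,0,-25,0,0],[0,0,-30,0,0],[0,0,-35,0,0],[0,0,-40,0,0],[0,0,-45,0,0],[0,0,-51,0,0],[0,0,-58,0,0],[0,0,-65,0,0],[0,0,-72,0,0],[0,0,-72,0,0]])

```text
t: 9.98
ee_pos: [0.5311, 0.1761, 0.0655]
tcp_rot: [[0.019, -0.001, 1.0], [-1.0, -0.0, 0.019], [0.0, -1.0, -0.001]]
wrist_force: [0.1, 0.6, -0.4]
gripper_width: 0.0004
```

```bash
cat >> h.py <<'E'
def cass(lo=.026,show=True):
    for n in('scene','side'):
        f=grab(n);P=cloud(f);r=[]
        m=(P[...,2]>lo)&(P[...,2]<.2)&(P[...,0]>.38)&(P[...,0]<.66)&(P[...,1]>-.1)&(P[...,1]<.44)
        k,l,s,cc=cv2.connectedComponentsWithStats(m.astype(np.uint8))
        for i in range(1,k):
            if s[i,4]>100:
                q=P[l==i];h=np.percentile(q[:,2],97);t=q[(q[:,2]<.042)] if h<.06 else q[q[:,2]>.078]
                if len(t)<20: continue
                b=cv2.minAreaRect(t[:,:2].astype(np.float32)*1000);a=b[2]%90;a=a-90 if a>45 else a
                r.append([*b[0],a,*b[1],h*1000])
        r.sort(key=lambda z:z[1]);print(n,np.round(r,1).tolist())
E
python3 - <<'E'
from h import *
st();cass()
E
```

```text
9.98 [0.5311 0.1761 0.0655] [[0.019, -0.001, 1.0], [-1.0, -0.0, 0.019], [0.0, -1.0, -0.001]] F [ 0.1  0.6 -0.4] w 0.0004
scene [[503.1, 13.6, 19.4, 91.0, 49.8, 50.0], [534.8, 173.7, 1.5, 81.0, 190.4, 193.7], [545.1, 329.7, -19.8, 50.3, 37.5, 86.3]]
side [[529.8, 176.5, -0.2, 193.2, 76.5, 189.7], [541.6, 332.5, -20.2, 51.1, 35.6, 87.2]]
```

Emit:
jog_arm(rows=[[0,-40,0,0,0],[-20,-75,15,0.1,0],[-60,-75,40,0.2,0],[-100,-75,59,0.368,0],[-138,-70,59,0.368,0],[-138,-35,59,0.368,0],[-138,0,59,0.368,0],[-138,0,59,0.368,0],[-138,0,59,0.368,0]])

```text
t: 10.83
ee_pos: [0.5883, 0.3139, 0.064]
tcp_rot: [[-0.343, -0.004, 0.939], [-0.939, -0.002, -0.343], [0.004, -1.0, -0.003]]
wrist_force: [-0.2, 0.4, 0.7]
gripper_width: 0.0004
```

Emit:
jog_arm(rows=[[0,0,-7,0,0],[0,0,-14,0,0],[0,0,-20,0,0],[0,0,-25,0,0],[0,0,-30,0,0],[0,0,-35,0,0],[0,0,-40,0,0],[0,0,-45,0,0],[0,0,-51,0,0],[0,0,-58,0,0],[0,0,-65,0,0],[0,0,-72,0,0],[0,0,-72,0,0],[0,-40,-40,0,0],[0,-80,0,0,0],[0,-120,20,0,100],[0,-120,20,0,100]])

```text
t: 12.25
ee_pos: [0.6111, 0.3065, 0.1892]
tcp_rot: [[-0.345, 0.004, 0.938], [-0.938, 0.001, -0.345], [-0.002, -1.0, 0.003]]
wrist_force: [0.9, -0.2, -0.3]
gripper_width: 0.0075
```

```bash
python3 - <<'E'
from h import *
st();cass();f=grab('side');cv2.imwrite('pics/d3.png',cv2.resize(f['frame'][120:400,150:400][:,:,::-1],None,fx=2,fy=2))
E
```

```text
12.25 [0.6111 0.3065 0.1892] [[-0.345, 0.004, 0.938], [-0.938, 0.001, -0.345], [-0.002, -1.0, 0.003]] F [ 0.9 -0.2 -0.3] w 0.0075
scene [[502.8, 13.6, 19.5, 89.5, 49.8, 49.0], [497.4, 173.1, 1.0, 92.3, 50.7, 50.7]]
side [[498.8, 15.6, 18.5, 84.1, 54.0, 50.8], [493.6, 176.5, 2.3, 84.5, 53.9, 50.9], [481.7, 354.1, -19.6, 51.2, 85.3, 51.2]]
```

View pics/d3.png

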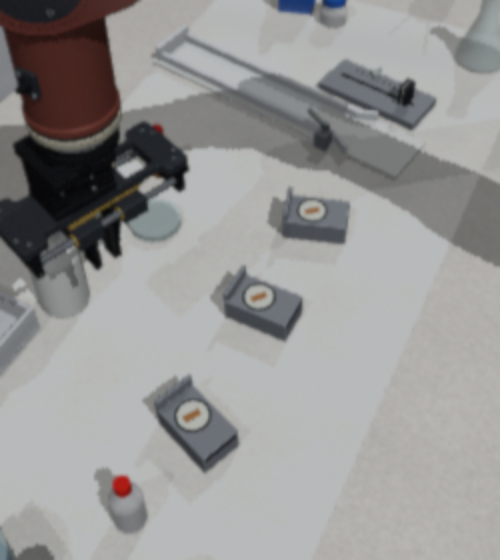

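All three now lie window up, lips away from the robot. I'll grasp C1 first, since it is nearest the lane.

Emit:
jog_arm(force=25, rows=[[317,0,-10,-0.684,100],[317,0,-10,-0.684,100],[317,0,-10,-0.684,100],[317,0,-10,-0.684,100],[317,0,-10,-0.684,100],[317,0,-10,-0.684,100],[317,0,-10,-0.684,100],[317,0,-10,-0.684,100],[317,40,-10,-0.684,100],[317,80,-10,-0.684,100],[317,120,-10,-0.684,100],[317,150,-10,-0.684,100],[317,170,-10,-0.684,100],[317,177,-10,-0.684,100],[317,177,-10,-0.684,0],[317,177,-10,-0.684,0],[317,177,-10,-0.684,0],[317,177,-10,-0.684,0],[317,177,-10,-0.684,0],[317,177,-10,-0.684,0]])

```text
t: 14.07
ee_pos: [0.4905, 0.0138, 0.0094]
tcp_rot: [[0.327, 0.002, 0.945], [-0.945, 0.0, 0.327], [0.0, -1.0, 0.002]]
wrist_force: [-0.5, 0.1, 0.1]
gripper_width: 0.055
```

Emit:
jog_arm(rows=[[0,0,0,0,0],[0,0,0,0,0],[0,0,0,0,0]])

```text
t: 14.32
ee_pos: [0.4904, 0.0137, 0.0092]
tcp_rot: [[0.327, 0.001, 0.945], [-0.945, -0.0, 0.327], [0.0, -1.0, 0.001]]
wrist_force: [-1.7, -1.1, 6.9]
gripper_width: 0.05
```

Emit:
jog_arm(rows=[[0,-25,0,0,0],[25,-28,-11,0.1,0],[50,-28,-22,0.2,0],[75,-28,-33,0.3,0],[100,-28,-44,0.4,0],[125,-28,-55,0.494,0],[150,-28,-65,0.494,0],[168,-28,-71,0.494,0],[168,-28,-71,0.494,0],[168,-28,-71,0.494,0]])

```text
t: 15.15
ee_pos: [0.4773, -0.1691, 0.0362]
tcp_rot: [[-0.162, -0.001, 0.987], [-0.987, 0.0, -0.162], [-0.0, -1.0, -0.001]]
wrist_force: [-0.5, 0.3, -1.8]
gripper_width: 0.0499
```

```bash
python3 - <<'E'
from h import *
s=st();print(toV(s['ee_pos']))
w=grab('side');cv2.imwrite('pics/d4.png',cv2.resize(w['frame'][110:300,220:420][:,:,::-1],None,fx=2.8,fy=2.8))
E
```

```text
15.15 [ 0.4773 -0.1691  0.0362] [[-0.162, -0.001, 0.987], [-0.987, 0.0, -0.162], [-0.0, -1.0, -0.001]] F [-0.5  0.3 -1.8] w 0.0499
[-21.70351022  -0.63536282]
```

View pics/d4.png

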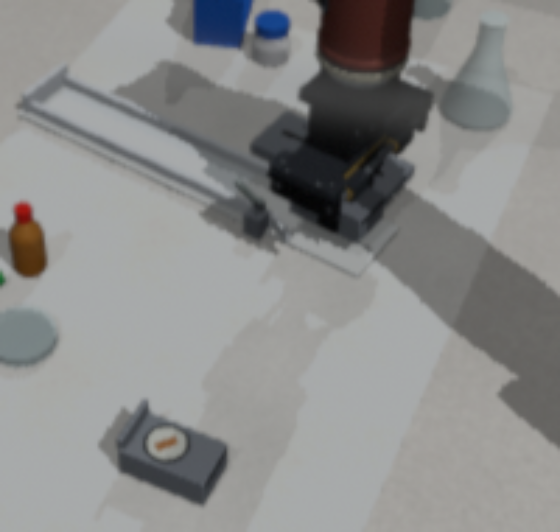

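Emit:
jog_arm(rows=[[0,12,0,0,0],[0,20,0,0,0],[0,21,0,0,0],[0,21,0,0,0],[0,21,0,0,75],[0,21,0,0,75],[0,21,0,0,75],[0,21,0,0,75],[0,21,0,0,75],[0,-10,0,0,75],[0,-50,0,0,75],[0,-55,-30,0,0],[0,-55,-57,0,0],[0,-55,-57,0,0],[0,-55,-57,0,0],[0,-55,-57,0,0],[0,-55,-57,0,0],[0,-55,-57,0,0],[0,-55,-57,0,0],[0,-55,-57,0,0]])

```text
t: 16.87
ee_pos: [0.4218, -0.1591, 0.0913]
tcp_rot: [[-0.159, -0.0, 0.987], [-0.987, 0.0, -0.159], [-0.0, -1.0, -0.001]]
wrist_force: [-0.3, 0.2, -0.0]
gripper_width: 0.0136
```

```bash
python3 - <<'E'
from h import *
s=st();print(toV(s['ee_pos']))
w=grab('wrist');P=cloud(w)
V=toV(P);m=(P[...,2]>.034)&(P[...,2]<.046)&(abs(V[...,1])<40)&(V[...,0]>-70)&(V[...,0]<60)
print(cv2.minAreaRect(V[m].astype(np.float32)))
cv2.imwrite('pics/w4.png',w['frame'][:300][:,:,::-1])
E
```

```text
16.87 [ 0.4218 -0.1591  0.0913] [[-0.159, -0.0, 0.987], [-0.987, 0.0, -0.159], [-0.0, -1.0, -0.001]] F [-0.3  0.2 -0. ] w 0.0136
[-78.10061826   0.32763981]
((3.1551780700683594, 3.5458526611328125), (121.80611419677734, 58.77922058105469), 7.5821638107299805)
```

View pics/w4.png

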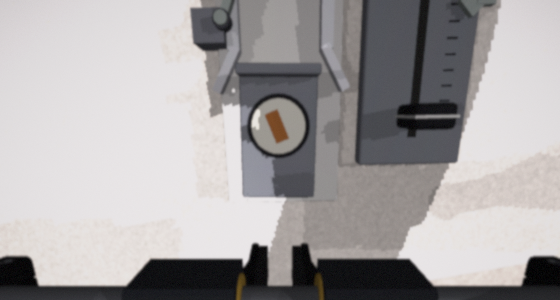

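The cassette sits straight on the apron at (280,130), lip end in the flare. I'll push it in.

Emit:
jog_arm(rows=[[0,35,0,0,0],[0,65,0,0,0],[0,75,0,0,0],[0,75,0,0,0],[0,75,8,0,0],[0,75,16,0,0],[0,75,26,0,0],[0,75,36,0,0],[0,75,46,0,0],[0,75,56,0,0],[0,75,66,0,0],[0,75,76,0,0],[0,75,86,0,0],[0,75,96,0,0],[0,75,106,0,0],[0,75,116,0,0],[0,75,126,0,0],[0,75,136,0,0],[0,75,146,0,0],[0,75,156,0,0]])

```text
t: 18.58
ee_pos: [0.576, -0.1846, 0.0163]
tcp_rot: [[-0.16, -0.001, 0.987], [-0.987, -0.0, -0.16], [0.0, -1.0, -0.001]]
wrist_force: [-4.2, -1.2, 1.1]
gripper_width: 0.0001
```

Emit:
jog_arm(rows=[[0,0,8,0,0],[0,0,16,0,0],[0,0,23,0,0],[0,0,28,0,0],[0,0,31,0,0],[0,0,31,0,0],[0,0,25,0,0],[0,-40,20,0,0],[0,-80,20,0,0],[0,-115,0,0,0],[0,-120,-40,0,0],[0,-120,-80,0,0],[0,-120,-80,0,0],[0,-120,-80,0,0]])

```text
t: 19.75
ee_pos: [0.494, -0.1711, 0.1369]
tcp_rot: [[-0.16, 0.0, 0.987], [-0.987, 0.0, -0.16], [-0.0, -1.0, 0.0]]
wrist_force: [1.1, 0.9, -0.1]
gripper_width: 0.0003
```

```bash
cat >> h.py <<'E'
def lane(w):
    P=cloud(w);V=toV(P);m=(P[...,2]>.036)&(P[...,2]<.044)&(abs(V[...,1])<26)&(V[...,0]>-70)&(V[...,0]<390)
    m[230:]=0
    n,l,s,c=cv2.connectedComponentsWithStats(m.astype(np.uint8))
    for i in range(1,n):
        if s[i,4]>150: print('lane block',V[l==i].min(0).round(),V[l==i].max(0).round(),s[i,4])
E
python3 - <<'E'
from h import *
s=st();print(toV(s['ee_pos']))
w=grab('wrist','w5.png');lane(w);cass()
E
```

```text
19.75 [ 0.494  -0.1711  0.1369] [[-0.16, 0.0, 0.987], [-0.987, 0.0, -0.16], [-0.0, -1.0, 0.0]] F [ 1.1  0.9 -0.1] w 0.0003
[-4.82552813  0.05079131]
lane block [120. -25.] [152.  25.] 3391
scene [[498.8, 172.8, 1.7, 93.3, 50.6, 49.7], [486.3, 350.8, -18.7, 50.8, 90.3, 49.2]]
side [[493.1, 176.3, 0.9, 83.2, 52.4, 50.7], [482.0, 353.7, -20.4, 52.4, 85.1, 50.6]]
```

View pics/w5.png

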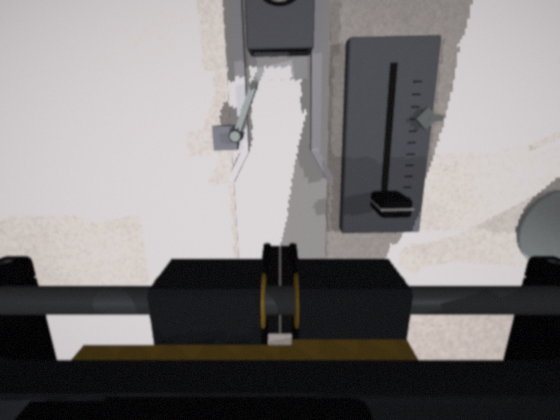

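The first cassette's rear is at viewer x = 120 and the pawl is shut behind it (tip at about (260,75)). C2 next.

Emit:
jog_arm(rows=[[-40,0,-8,0,100],[-80,0,-16,0,100],[-120,0,-24,-0.05,100],[-160,0,-32,-0.1,100],[-200,0,-40,-0.15,100],[-240,0,-48,-0.185,100],[-280,0,-56,-0.185,100],[-320,0,-62,-0.185,100],[-340,10,-64,-0.185,100],[-340,50,-64,-0.185,100],[-340,85,-64,-0.185,100],[-340,115,-64,-0.185,100],[-340,127,-64,-0.185,100],[-340,127,-64,-0.185,100],[-340,127,-64,-0.185,0],[-340,127,-64,-0.185,0],[-340,127,-64,-0.185,0],[-340,127,-64,-0.185,0],[-340,127,-64,-0.185,0],[-340,127,-64,-0.185,0]])

```text
t: 21.57
ee_pos: [0.4881, 0.1747, 0.0103]
tcp_rot: [[0.025, 0.001, 1.0], [-1.0, 0.0, 0.025], [-0.0, -1.0, 0.001]]
wrist_force: [-0.4, -0.1, 0.5]
gripper_width: 0.0546
```

Emit:
jog_arm(rows=[[0,0,0,0,0],[0,0,0,0,0],[0,0,0,0,0],[0,0,0,0,0]])

```text
t: 21.9
ee_pos: [0.4879, 0.1747, 0.0101]
tcp_rot: [[0.025, 0.001, 1.0], [-1.0, 0.0, 0.025], [-0.0, -1.0, 0.001]]
wrist_force: [-0.8, -0.8, 6.2]
gripper_width: 0.0501
```

Emit:
jog_arm(rows=[[0,-25,0,0,0],[25,-28,-2,0,0],[55,-28,-3,0.05,0],[85,-28,-5,0.1,0],[115,-28,-7,0.15,0],[145,-28,-9,0.185,0],[175,-28,-10,0.185,0],[205,-28,-12,0.185,0],[235,-28,-14,0.185,0],[265,-28,-15,0.185,0],[295,-28,-17,0.185,0],[320,-28,-18,0.185,0],[337,-28,-18,0.185,0],[343,-28,-18,0.185,0],[343,-28,-18,0.185,0],[343,-28,-18,0.185,0]])

```text
t: 23.23
ee_pos: [0.478, -0.1677, 0.0372]
tcp_rot: [[-0.159, -0.001, 0.987], [-0.987, 0.001, -0.159], [-0.001, -1.0, -0.001]]
wrist_force: [0.5, -0.7, -2.1]
gripper_width: 0.05
```

```bash
python3 - <<'E'
from h import *
s=st();print(toV(s['ee_pos']))
E
```

```text
23.23 [ 0.478  -0.1677  0.0372] [[-0.159, -0.001, 0.987], [-0.987, 0.001, -0.159], [-0.001, -1.0, -0.001]] F [ 0.5 -0.7 -2.1] w 0.05
[-21.22335752   0.77166908]
```

Emit:
jog_arm(rows=[[0,12,0,0,0],[0,20,0,0,0],[0,22,0,0,0],[0,22,0,0,0],[0,22,0,0,75],[0,22,0,0,75],[0,22,0,0,75],[0,22,0,0,75],[0,22,0,0,75],[0,-10,0,0,75],[0,-50,0,0,75],[0,-55,-30,0,0],[0,-55,-57,0,0],[0,-55,-57,0,0],[0,-55,-57,0,0],[0,-55,-57,0,0],[0,-55,-57,0,0],[0,-55,-57,0,0],[0,-55,-57,0,0],[0,-55,-57,0,0]])

```text
t: 24.9
ee_pos: [0.4221, -0.1596, 0.0923]
tcp_rot: [[-0.159, -0.001, 0.987], [-0.987, 0.0, -0.159], [-0.0, -1.0, -0.001]]
wrist_force: [0.1, 0.5, 1.5]
gripper_width: 0.0131
```

```bash
python3 - <<'E'
from h import *
s=st();print(toV(s['ee_pos']))
w=grab('wrist');P=cloud(w);V=toV(P)
m=(P[...,2]>.036)&(P[...,2]<.044)&(abs(V[...,1])<45)&(V[...,0]>-66)&(V[...,0]<60);m[230:]=0
n,l,q,c=cv2.connectedComponentsWithStats(m.astype(np.uint8));i=1+q[1:,4].argmax();print(cv2.minAreaRect(V[l==i].astype(np.float32)),q[i,4]);lane(w)
E
```

```text
24.9 [ 0.4221 -0.1596  0.0923] [[-0.159, -0.001, 0.987], [-0.987, 0.0, -0.159], [-0.0, -1.0, -0.001]] F [0.1 0.5 1.5] w 0.0131
[-77.7130684   -0.13034217]
((-18.01831817626953, 1.4349079132080078), (78.70826721191406, 50.121517181396484), 0.19100868701934814) 8907
lane block [-57. -24.] [21. 26.] 8855
```

Straight and flat at rear x ≈ -57. Pushing it in.

Emit:
jog_arm(rows=[[0,35,0,0,0],[0,65,0,0,0],[0,76,0,0,0],[0,76,0,0,0],[0,76,8,0,0],[0,76,16,0,0],[0,76,26,0,0],[0,76,36,0,0],[0,76,46,0,0],[0,76,56,0,0],[0,76,66,0,0],[0,76,76,0,0],[0,76,86,0,0],[0,76,96,0,0],[0,76,106,0,0],[0,76,116,0,0],[0,76,126,0,0],[0,76,136,0,0],[0,76,146,0,0],[0,76,156,0,0]])

```text
t: 26.62
ee_pos: [0.5755, -0.1854, 0.0162]
tcp_rot: [[-0.16, -0.002, 0.987], [-0.987, -0.0, -0.16], [0.001, -1.0, -0.002]]
wrist_force: [-7.0, -1.5, 3.9]
gripper_width: 0.0004
```

Emit:
jog_arm(rows=[[0,0,8,0,0],[0,0,16,0,0],[0,0,23,0,0],[0,0,28,0,0],[0,0,31,0,0],[0,0,31,0,0],[0,0,25,0,0],[0,-40,20,0,0],[0,-80,20,0,0],[0,-115,0,0,0],[0,-120,-40,0,0],[0,-120,-80,0,0],[0,-120,-80,0,0],[0,-120,-80,0,0]])

```text
t: 27.78
ee_pos: [0.4946, -0.1716, 0.137]
tcp_rot: [[-0.16, 0.001, 0.987], [-0.987, -0.0, -0.16], [-0.0, -1.0, 0.001]]
wrist_force: [0.2, -0.6, 0.3]
gripper_width: 0.0005
```

```bash
python3 - <<'E'
from h import *
s=st();print(toV(s['ee_pos']))
w=grab('wrist','w6.png');lane(w);cass()
E
```

```text
27.78 [ 0.4946 -0.1716  0.137 ] [[-0.16, 0.001, 0.987], [-0.987, -0.0, -0.16], [-0.0, -1.0, 0.001]] F [ 0.2 -0.6  0.3] w 0.0005
[-4.20998947 -0.40922861]
lane block [120. -24.] [153.  26.] 3452
scene [[486.0, 350.9, -19.1, 51.3, 88.6, 49.0]]
side [[481.9, 353.7, -20.0, 51.8, 84.0, 50.7]]
```

Emit:
jog_arm(rows=[[-517,0,-104,0.188,100],[-517,0,-104,0.188,100],[-517,0,-104,0.188,100],[-517,0,-104,0.188,100],[-517,0,-104,0.188,100],[-517,0,-104,0.188,100],[-517,0,-104,0.188,100],[-517,0,-104,0.188,100],[-517,0,-104,0.188,100],[-517,0,-104,0.188,100],[-517,0,-104,0.188,100],[-517,0,-104,0.188,100],[-517,0,-104,0.188,100],[-517,0,-104,0.188,100],[-517,0,-104,0.188,100]])

```text
t: 29.18
ee_pos: [0.4753, 0.3608, 0.136]
tcp_rot: [[-0.335, -0.0, 0.942], [-0.942, 0.001, -0.335], [-0.001, -1.0, -0.001]]
wrist_force: [-0.7, 0.9, -0.3]
gripper_width: 0.0855
```

Emit:
jog_arm(rows=[[0,35,0,0,100],[0,70,0,0,100],[0,100,0,0,100],[0,118,0,0,100],[0,121,0,0,100],[0,121,0,0,100],[0,121,0,0,0],[0,121,0,0,0],[0,121,0,0,0],[0,121,0,0,0],[0,121,0,0,0],[0,121,0,0,0],[0,121,0,0,0],[0,121,0,0,0],[0,121,0,0,0],[0,121,0,0,0]])

```text
t: 30.52
ee_pos: [0.4768, 0.3554, 0.0159]
tcp_rot: [[-0.341, 0.0, 0.94], [-0.94, 0.0, -0.341], [-0.0, -1.0, 0.0]]
wrist_force: [-1.8, -1.6, 4.2]
gripper_width: 0.0497
```

Emit:
jog_arm(rows=[[0,-25,0,0,0],[22,-28,8,0,0],[50,-28,18,-0.03,0],[78,-28,29,-0.06,0],[106,-28,39,-0.09,0],[134,-28,49,-0.12,0],[162,-28,59,-0.15,0],[190,-28,70,-0.188,0],[218,-28,80,-0.188,0],[246,-28,90,-0.188,0],[274,-28,100,-0.188,0],[302,-28,111,-0.188,0],[330,-28,121,-0.188,0],[358,-28,131,-0.188,0],[386,-28,141,-0.188,0],[414,-28,152,-0.188,0],[442,-28,162,-0.188,0],[468,-28,171,-0.188,0],[486,-28,178,-0.188,0],[492,-28,180,-0.188,0]])

```text
t: 32.18
ee_pos: [0.4773, -0.1723, 0.0434]
tcp_rot: [[-0.163, -0.0, 0.987], [-0.987, -0.001, -0.163], [0.001, -1.0, -0.0]]
wrist_force: [-0.3, -0.3, -1.3]
gripper_width: 0.0497
```

Emit:
jog_arm(rows=[[0,0,0,0,0],[0,0,0,0,0]])

```text
t: 32.35
ee_pos: [0.4778, -0.1678, 0.0432]
tcp_rot: [[-0.16, -0.001, 0.987], [-0.987, 0.001, -0.16], [-0.0, -1.0, -0.001]]
wrist_force: [0.1, 0.8, -1.5]
gripper_width: 0.0497
```

```bash
python3 - <<'E'
from h import *
s=st();print(toV(s['ee_pos']))
E
```

```text
32.35 [ 0.4778 -0.1678  0.0432] [[-0.16, -0.001, 0.987], [-0.987, 0.001, -0.16], [-0.0, -1.0, -0.001]] F [ 0.1  0.8 -1.5] w 0.0497
[-21.37477842   0.65057327]
```

Emit:
jog_arm(rows=[[0,12,0,0,0],[0,20,0,0,0],[0,21,0,0,0],[0,21,0,0,0],[0,21,0,0,75],[0,21,0,0,75],[0,21,0,0,75],[0,21,0,0,75],[0,21,0,0,75],[0,-10,0,0,75],[0,-45,0,0,75],[0,-48,-30,0,0],[0,-48,-57,0,0],[0,-48,-57,0,0],[0,-48,-57,0,0],[0,-48,-57,0,0],[0,-48,-57,0,0],[0,-48,-57,0,0],[0,-48,-57,0,0],[0,-48,-57,0,0]])

```text
t: 34.02
ee_pos: [0.422, -0.1596, 0.0913]
tcp_rot: [[-0.159, -0.0, 0.987], [-0.987, -0.0, -0.159], [0.0, -1.0, -0.0]]
wrist_force: [0.2, 0.6, -0.4]
gripper_width: 0.0134
```

```bash
python3 - <<'E'
from h import *
s=st();print(toV(s['ee_pos']))
w=grab('wrist');P=cloud(w);V=toV(P)
m=(P[...,2]>.036)&(P[...,2]<.044)&(abs(V[...,1])<45)&(V[...,0]>-75)&(V[...,0]<60);m[230:]=0
n,l,q,c=cv2.connectedComponentsWithStats(m.astype(np.uint8));i=1+q[1:,4].argmax();print(cv2.minAreaRect(V[l==i].astype(np.float32)),q[i,4],np.median(P[l==i][:,2]));lane(w)
E
```

```text
34.02 [ 0.422  -0.1596  0.0913] [[-0.159, -0.0, 0.987], [-0.987, -0.0, -0.159], [0.0, -1.0, -0.0]] F [ 0.2  0.6 -0.4] w 0.0134
[-77.78277005  -0.14982377]
((-18.13100814819336, 0.8283271789550781), (78.67469787597656, 50.20085525512695), 0.30194610357284546) 8941 0.0408867704734427
lane block [-58. -24.] [21. 26.] 8939
```

Emit:
jog_arm(rows=[[0,35,0,0,0],[0,65,0,0,0],[0,75,0,0,0],[0,75,0,0,0],[0,75,8,0,0],[0,75,16,0,0],[0,75,26,0,0],[0,75,36,0,0],[0,75,46,0,0],[0,75,56,0,0],[0,75,66,0,0],[0,75,76,0,0],[0,75,86,0,0],[0,75,96,0,0],[0,75,106,0,0],[0,75,116,0,0],[0,75,126,0,0],[0,75,136,0,0],[0,75,146,0,0],[0,75,156,0,0]])

```text
t: 35.73
ee_pos: [0.575, -0.1853, 0.0161]
tcp_rot: [[-0.16, -0.003, 0.987], [-0.987, -0.0, -0.16], [0.001, -1.0, -0.003]]
wrist_force: [-7.8, -1.6, 5.4]
gripper_width: 0.0003
```

Emit:
jog_arm(rows=[[0,0,8,0,0],[0,0,16,0,0],[0,0,23,0,0],[0,0,28,0,0],[0,0,31,0,0],[0,0,31,0,0],[0,0,25,0,0],[0,-40,20,0,0],[0,-80,20,0,0],[0,-115,0,0,0],[0,-120,-40,0,0],[0,-120,-80,0,0],[0,-120,-80,0,0],[0,-120,-80,0,0]])

```text
t: 36.9
ee_pos: [0.4947, -0.1714, 0.137]
tcp_rot: [[-0.16, 0.001, 0.987], [-0.987, 0.001, -0.16], [-0.001, -1.0, 0.001]]
wrist_force: [0.3, -0.1, 0.5]
gripper_width: 0.0007
```

```bash
python3 - <<'E'
from h import *
s=st();print(toV(s['ee_pos']))
w=grab('wrist','w7.png');lane(w);f=grab('scene')
cv2.imwrite('pics/c7.png',np.vstack([w['frame'][:250][:,:,::-1],cv2.resize(f['frame'][150:300,120:330][:,:,::-1],(490,350)).copy() if 0 else cv2.copyMakeBorder(cv2.resize(f['frame'][150:300,120:330],(476,340))[:,:,::-1],0,0,0,84,0)]))
E
```

```text
36.9 [ 0.4947 -0.1714  0.137 ] [[-0.16, 0.001, 0.987], [-0.987, 0.001, -0.16], [-0.001, -1.0, 0.001]] F [ 0.3 -0.1  0.5] w 0.0007
[-4.10504841 -0.1297016 ]
lane block [120. -24.] [153.  26.] 3508
```

View pics/c7.png

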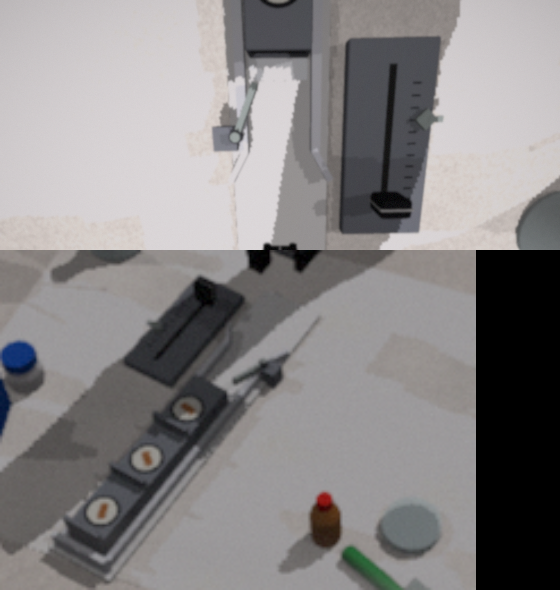

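All three are in end to end, windows up: circles at (185,408), (146,458) and (101,511). The pawl is shut behind the last one. Next I'll push the dimmer up to about 70 mm.

Emit:
jog_arm(rows=[[30,0,-10,0,0],[65,0,-20,0,0],[95,0,-29,0,0],[95,35,-29,0,0],[95,70,-29,0,0],[95,98,-29,0,0],[95,105,-29,0,0],[95,105,-29,0,0],[95,105,-22,0,0],[95,105,-15,0,0],[95,105,-8,0,0],[95,105,0,0,0],[95,105,8,0,0],[95,105,16,0,0],[95,105,24,0,0],[95,105,32,0,0],[95,105,40,0,0],[95,105,48,0,0],[95,105,52,0,0],[95,105,52,0,0]])

```text
t: 38.67
ee_pos: [0.5341, -0.2739, 0.0314]
tcp_rot: [[-0.159, 0.001, 0.987], [-0.987, -0.0, -0.159], [0.0, -1.0, 0.001]]
wrist_force: [-0.1, 0.0, -0.1]
gripper_width: 0.0002
```

```bash
python3 - <<'E'
from h import *
s=st();print(toV(s['ee_pos']))
w=grab('wrist')
g=proj(w,[*toW(66,-95),.052]);m=proj(w,[*toW(70,-115),.02]);print(g,m)
x0,y0=int(g[0])-70,max(0,int(g[1])-80);print(x0,y0)
cv2.imwrite('pics/w8.png',cv2.resize(w['frame'][y0:y0+140,x0:x0+170][:,:,::-1],None,fx=4,fy=4,interpolation=2))
E
```

```text
38.67 [ 0.5341 -0.2739  0.0314] [[-0.159, 0.001, 0.987], [-0.987, -0.0, -0.159], [0.0, -1.0, 0.001]] F [-0.1  0.  -0.1] w 0.0002
[ 51.12316244 -95.0071118 ]
[278.87488237 249.94146293] [313.32370106 220.99394554]
208 169
```

View pics/w8.png

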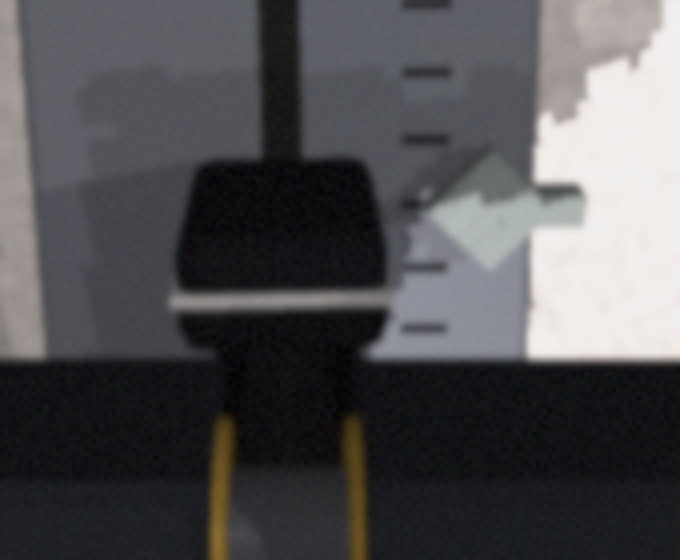

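The white line on the grip is at crop (280,299) and the mark tip at (428,212). I'll convert both by ray.

```bash
python3 - <<'E'
from h import *
w=grab('wrist')
c=lambda x,y,h:toV(ray(w,208+x/4,169+y/4,h)).round(1)
print('grip line',c(280,299,.052),c(175,301,.052),c(388,297,.052),'tip',c(428,212,.022),'ticks',[c(426,y,.016)[0] for y in(4,72,139,204,267,328)])
E
```

```text
grip line [ 68.7 -94.8] [ 68.4 -82. ] [  69.  -107.9] tip [  69.5 -116. ] ticks [np.float64(98.7), np.float64(88.8), np.float64(78.8), np.float64(68.7), np.float64(58.6), np.float64(48.6)]
```

The grip (68.7) and mark (69.5) agree to under 1 mm, so I'll retreat without touching it and do a final check.

Emit:
jog_arm(rows=[[0,0,-8,0,0],[0,0,-20,0,0],[0,-40,-25,0,0],[0,-80,-35,0,0],[0,-120,-50,0,0],[0,-150,-60,0,0],[0,-150,-60,0,0],[0,-150,-60,0,0]])

```text
t: 39.43
ee_pos: [0.4738, -0.2648, 0.1837]
tcp_rot: [[-0.16, 0.005, 0.987], [-0.987, -0.001, -0.16], [0.0, -1.0, 0.005]]
wrist_force: [-0.5, 0.2, -1.0]
gripper_width: 0.0007
```

```bash
python3 - <<'E'
from h import *
s=st()
w=grab('wrist');f=grab('scene')
P=cloud(w);V=toV(P);m=(P[...,2]>.045)&(P[...,2]<.056)&(abs(V[...,1]+95)<20)&(V[...,0]>40)&(V[...,0]<100);print('grip depth top x',V[m][:,0].mean(),V[m][:,0].min(),V[m][:,0].max(),m.sum())
cv2.imwrite('pics/f9.png',np.vstack([w['frame'][:200,100:500][:,:,::-1],f['frame'][110:310,60:460][:,:,::-1]]))
E
```

```text
39.43 [ 0.4738 -0.2648  0.1837] [[-0.16, 0.005, 0.987], [-0.987, -0.001, -0.16], [0.0, -1.0, 0.005]] F [-0.5  0.2 -1. ] w 0.0007
grip depth top x 70.33607843490555 62.20155674843605 77.69639731342299 517
```

View pics/f9.png

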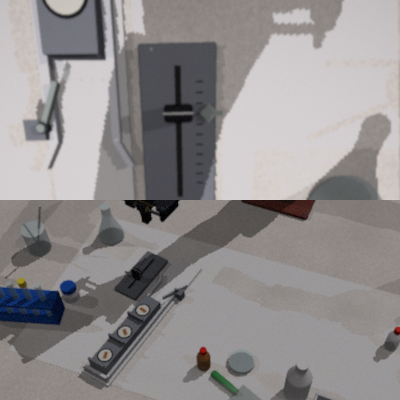

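The grip line (178,113) is level with the pointer tip (200,112). The pawl is shut and every bystander is standing, so I'm handing the job in.

```bash
python3 -c "
from h import *
print(job.close_job())"
```

```text
the job is handed in; nothing more can be done
None
```

The job is done and handed in after about 39 s of the 210 s allowed.

- **Dimmer down:** I slid the grip to its lower stop first. It stopped moving at about 18 N.
- **Cassettes:** I toppled all three onto their backs, laid each on the apron with its lip end leading, and pushed it past the pawl with closed fingers. The last picture shows them end to end, windows up, with the pawl shut behind. The last one's rear end is at about viewer x = 120 mm, and the pawl tip is at 102 mm.
- **Dimmer up:** I pushed the grip back to the pointer. By rays, the grip line read 68.7 mm and the pointer tip 69.5 mm. The final depth check put the grip's centre at 70.3 mm, so they agree to about 1 mm.
- **Bystanders:** I never touched the glassware or bottles. Those in the final view are standing in place.

**Disagreements:** the two fixed cameras differed by about 4–6 mm, so I averaged them. The ticks along the dimmer track read about 1.3 mm low in my viewer frame, and I saw no cassette knocked aside and no slackening of the grip.

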